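# Weigh two gluing weights, load the jig with the heavier

## Task

Find out which of the two look-alike steel weights is heavier by standing one on each pan of the balance and letting go of both. Then lift the heavier one off and seat it upright, fully down, in the round pocket of the gluing jig's sprung plate, leaving the lighter one on its pan. Find the pocket gently by feel, never ramming a weight onto the plate or a pan, and leave the other things on the bench alone.

Things in the scene. Friction and masses are not known exactly. Their poses are not given: they have to be found in the camera images.
- weight_1: One of two look-alike plain steel weights: a drum 46 mm in diameter and 30 mm tall with a 1.5 mm bevel round its foot and a plain round grip knob on top, 24 mm in diameter and 30 mm tall (60 mm in all). Origin at the centre of its underside, z up along the axis. 0.28 to 0.53 kg; its mass cannot be seen.
- weight_2: The other weight, of the same shape and size; 0.28 to 0.53 kg. Which of the two is heavier varies.
- balance: Grey equal-arm balance with two pans on top: base 100 x 300 x 12 mm. Origin at the centre of its underside; the beam runs along its y, the pans stand at y +100 and -100 mm. Fixed to the table.
- pan_l: Round steel pan at the balance's +y end: 110 mm across, floor 4 mm thick, 3 mm rim 8 mm high. Origin at the centre of its underside; its floor is 4 mm above that (62 mm above the table when level). It stays level and rises or sinks about 10 mm, one up as the other goes down, almost freely: the side with more weight sinks slowly (seconds, longer if nearly equal) to its rubber stop.
- pan_r: The same pan at the balance's -y end.
- beam (a joint): Tilt of the balance beam, rad: 0 level, positive when the +y pan (pan_l) is up and pan_r down, about +-0.1 at the rubber stops. Empty, it rests about level.
- jig: Gluing jig, fixed: plywood bed 160 x 190 x 18 mm, origin under its centre; guides 40 mm high at x +-67 mm. Between them a carriage bears an aluminium plate 100 (x) x 130 (y) mm with, in its middle, a round pocket 49 mm across, 9 mm deep. The carriage is clamped anywhere within 12 mm either way along the jig's y, and no reading tells where: find the pocket by sight or feel.
- jig_mid (a point): Point fixed to the jig, 60 mm above its origin, level with the plate's top; axes as the jig. The pocket's centre is at x 0, y -12 to 12 mm from it. The plate floats on springs: stays up under 7 N (weight included), then sinks 0.7 N per mm for 10 mm to a hard stop. A weight pressed lightly and slid along y drops in. Seated, its underside is 9 mm below this point.
- tape: Bystander: paper tape roll, 52 mm across, 20 mm high, lying flat. Leave alone.
- tin: Bystander: tin 72 mm across, 100 mm high.
- offcut: Bystander: wood offcut 90 x 50 x 30 mm.
- driver: Bystander: screwdriver lying down.
- brush: Bystander: brush lying down.
- mug: Bystander: white mug 76 mm across, 85 mm high.
- reel: Bystander: small wooden reel, 40 mm across, 38 mm high.
Not all that is in view belongs to the job. Leave any green look-alike of the weight_2 alone.

How it is judged:
By the outcome, as a careful person would: the job done as asked, in the order asked, and still so for the second after the job is handed in, with the robot touching nothing.
It also fails if it takes over 72 s, if anything falls off the work surface, if the arm or the gripper's body presses on something with over 40 N, if the wrist force passes 120 N, or if a joint passes its speed limit or range.

## Robot

A 6-joint arm with a two-finger parallel gripper is mounted at the origin on the work surface. World frame = base frame: x ahead of the robot, y to its left, z up, the work surface at z = 0. Lengths are in m, angles in rad, forces in N, time in s.
With the tool pointing down it reaches from about 0.4 to 0.825 m from the base axis. Payload 7 kg.
Tool frame: the origin (TCP) lies at the very end of the fingers, on their centre line; the grasp point (between the pads) lies 19 mm behind it; z points along the fingers, y is the line along which they close (so a half turn about z gives the same grasp; the last joint's range is limited). The gripper opens to 88 mm and grips with 3 to 60 N. Pads are 19 mm wide; open, the fingers measure 130 mm over their backs; the gripper's body (78 mm by 193 mm) begins 47 mm behind the grasp point.
Start: joints at [1.548, 0.359, 0.012, 0, -1.224, -0.288], TCP at [0.206, 0.643, 0.227] pointing down, gripper open.
Joint ranges: [-3.07, 3.07], [-1.43, 2.12], [-1.02, 1.25], [-3.03, 1.67], [-3.05, -0], [-3.03, 3.03]. Speed limits (rad/s): [2.39, 2.39, 3.01, 3.14, 3.14, 3.14].

## Interface

Orientations are given as [roll, pitch, yaw] about the fixed x, y, z axes, in that order (R = Rz(yaw) Ry(pitch) Rx(roll)).
In Python, from station import arm gives the robot as it stands. The module is installed in compiled form; this text tells all that it offers.
- The arm moves only by the shell command python3 -m crank 'ROWS' [FORCE]. ROWS is JSON, a list of rows, each an object of numbers: "dx", "dy", "dz": the shift along the world's x, y, z in m; "twist": the turn about the world's z in degrees; "grip": the opening, from -1 (shut) to 1 (fully open). A call has exactly 5 rows; each row is the pose to reach, as a shift and turn from the pose commanded when the call began; what a row does not reach only later rows make up. A row lasts 1/12 s, in which the tool goes at most 41.7 mm and 7.16 degrees, less where a joint would pass 70% of its speed; a pose out of reach is approached as far as the arm can. A call with a gripper value outside its range is refused whole. The fingers move at their own pace and stop on an object; FORCE is the grip in N (left out, the last holds). Time passes only in rows, so rows that repeat a pose let the fingers close, or fill a call up. It gives the time, the measured TCP pose, the force, the opening and the grip force at its end, in the units of the state.
- arm.get_state(): the state, without advancing time (a new reading comes with each control period).
- arm.grab_frame(name): name is "scene" or "top"; returns the picture (480x640x3 uint8, red, green, blue); there is no depth.
- arm.get_calibration(name): a dict with "fx", "fy", "cx", "cy" (pixels), "k1" (the pictures are not rectified: a ray, as slopes to the right and down, at radius r is drawn at 1 + k1 r^2 times it, then the intrinsics apply), "cam_to_world" (4x4, takes a point from camera to world coordinates). Camera axes: x right, y down, z forward; pixel columns grow to the right and rows downward; lengths in m; the calibration is good to about 2 mm. A picture is of the moment at which its call begins. get_calibration takes no time and is no camera call.
- arm.job_done(): hands the job in; it is judged then, once.
The state is a dict: "t": time; "q": joint angles; "qd": joint speeds; "joint_efforts": joint torques, N m; "eef_pos": TCP position; "ee_rot": TCP orientation; "force": force on the tool from outside, world axes, zero at the start; "moment": the same for the moment, N m; "width": finger opening in m; "gripper_force": force on a finger pad.
Only numpy, scipy, OpenCV 4.12 (cv2) and the standard library are available. Lean on these libraries where they do the work, as an engineer would, in place of code of your own. Each camera call takes 0.05 s, during which the arm holds its last target. There are 200 camera calls.

## Working session

There is one attempt and no reset: what is moved stays moved. The work goes in short steps, Python scripts to look and compute and a shell command to move; the robot and the scene stay as the last step left them, time stands still between calls to the robot, and variables do not carry over. Pictures are saved under pics/ and viewed, at most 10 in all, crops included, and the job is handed in when it is done.

```bash
mkdir -p pics; cat > h.py <<'E'
import numpy as np, cv2
from station import arm
def snap(n,f):
    im=arm.grab_frame(n)[:,:,::-1].copy(); cv2.imwrite('pics/'+f,im); return im
def cal(n):
    c=arm.get_calibration(n); K=np.array([[c['fx'],0,c['cx']],[0,c['fy'],c['cy']],[0,0,1.]]); return K,np.array([c['k1'],0,0,0,0.]),np.array(c['cam_to_world'])
def at(n,u,v,z):
    K,d,T=cal(n); p=cv2.undistortPoints(np.array([[[u,v]]],float),K,d)[0,0]
    r=T[:3,:3]@[p[0],p[1],1]; o=T[:3,3]; return o+r*(z-o[2])/r[2]
def proj(n,P):
    K,d,T=cal(n); R=T[:3,:3].T; return cv2.projectPoints(np.array(P,float).reshape(-1,3),cv2.Rodrigues(R)[0],-R@T[:3,3],K,d)[0][:,0]
E
python3 - <<'E'
from h import *
snap('top','t0.png');snap('scene','s0.png')
for n in('top','scene'):print(n,cal(n)[2].round(3).tolist(),cal(n)[0][0,0])
print(arm.get_state())
E
```

```text
top [[0.021, -0.982, 0.19, 0.363], [-1.0, -0.02, 0.007, 0.034], [-0.003, -0.19, -0.982, 0.912], [0.0, 0.0, 0.0, 1.0]] 433.51722349083076
scene [[0.769, 0.503, -0.396, 1.001], [0.64, -0.615, 0.461, -0.511], [-0.011, -0.608, -0.794, 1.006], [0.0, 0.0, 0.0, 1.0]] 607.2151083330233
{'t': 0.1, 'q': array([ 1.54807870e+00,  3.59307542e-01,  1.11671767e-02, -3.14154973e-04,
       -1.22410528e+00, -2.88110397e-01]), 'qd': array([-4.57674727e-04, -1.03442144e-03,  2.05587727e-03,  2.25069442e-03,
       -6.43009198e-04, -9.84391525e-05]), 'joint_efforts': array([-1.75677334e-03, -5.84162879e+01,  2.93753546e+01,  7.01557383e+00,
        1.02070521e-02, -4.21512527e-05]), 'eef_pos': array([0.20633037, 0.64223664, 0.22572763]), 'ee_rot': array([ 3.14011915e+00, -1.28678695e-04, -3.10934888e-01]), 'force': array([-0.04630695, -0.52545121, -0.31151651]), 'moment': array([ 0.04870544,  0.08191301, -0.04091156]), 'gripper_force': 0.0, 'width': 0.08744376385560565}
```

View pics/t0.png

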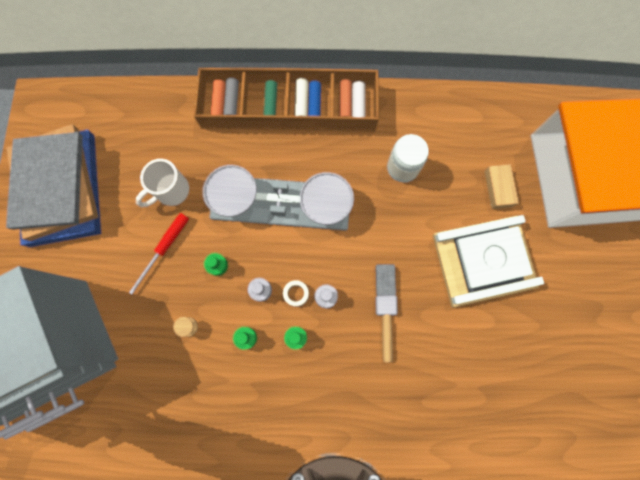

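View pics/s0.png

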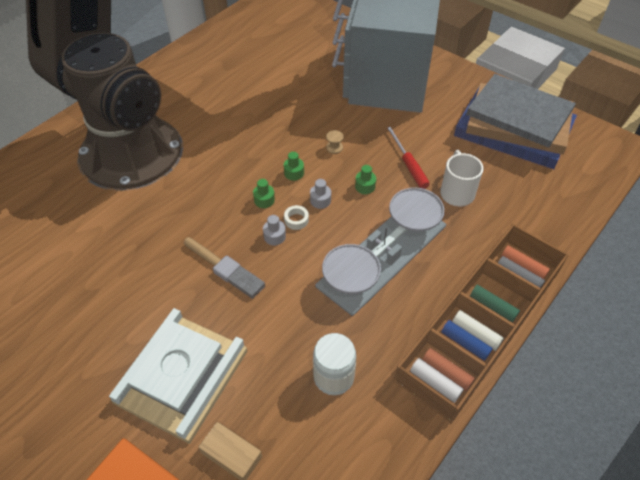

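Top view: the grey weights are at about (260,289) and (326,296). The green look-alikes are at (216,264), (245,338) and (296,338), and I'll leave them alone. The tape is at (296,293), the pans at (230,190) and (327,198), and the jig pocket at (495,256). The grey pair fits "plain steel", so I'll confirm them in an enlarged crop.

```bash
python3 - <<'E'
from h import *
t=cv2.imread('pics/t0.png');s=cv2.imread('pics/s0.png')
a=cv2.resize(t[150:350,190:390],(600,600),interpolation=cv2.INTER_CUBIC)
cv2.imwrite('pics/c1.png',a)
b=cv2.resize(t[205:315,425:550],None,fx=4,fy=4,interpolation=cv2.INTER_CUBIC)
cv2.imwrite('pics/c2.png',b)
E
```

```text
(no output)
```

View pics/c1.png

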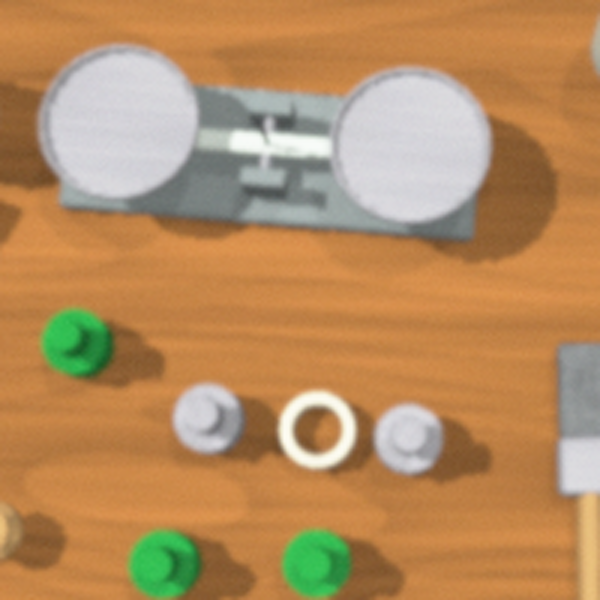

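View pics/c2.png

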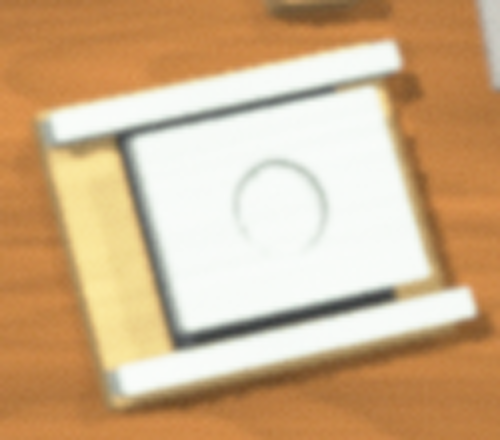

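Crop 1 shows two plain grey drums with knobs, knob tops at (258.3,287.7) and (326.3,295.0). These are the steel weights and the three green ones are decoys. Pan centres are at (230,190.7) and (327,198.3). In crop 2 the pocket centre is at (495.2,256.8), in the middle of the plate.

```bash
python3 - <<'E'
from h import *
r=lambda x:np.round(x,4)
print('wA',r(at('top',258.3,287.7,.06)),r(at('scene',320.5,186,.06)))
print('wB',r(at('top',326.3,295,.06)),r(at('scene',273,223.5,.06)))
print('panL',r(at('top',230,190.7,.066)),r(at('scene',417,210,.066)))
print('panR',r(at('top',327,198.3,.066)),r(at('scene',351,268,.066)))
print('pocket',r(at('top',495.2,256.8,.06)),r(at('scene',176,363,.06)))
c=[at('top',425+u/4,205+v/4,.06)[:2] for u,v in((130,135),(380,90),(430,275),(178,335))]
print('plate',r(c),r(np.mean(c,0)))
E
cat > /dev/null
```

```text
wA [0.4428 0.1607 0.06  ] [0.4518 0.1567 0.06  ]
wB [0.4313 0.0264 0.06  ] [0.4423 0.0183 0.06  ]
panL [0.6396 0.2276 0.066 ] [0.6477 0.2249 0.066 ]
panR [0.6269 0.0285 0.066 ] [0.6316 0.0279 0.066 ]
pocket [ 0.5138 -0.3129  0.06  ] [ 0.5189 -0.3125  0.06  ]
plate [[ 0.5494 -0.237 ]
 [ 0.5758 -0.3686]
 [ 0.4806 -0.3882]
 [ 0.4485 -0.2573]] [ 0.5136 -0.3128]
```

```bash
python3 - <<'E'
from h import *
s=cv2.imread('pics/s0.png')
a=cv2.resize(s[165:315,250:450],(800,600),interpolation=cv2.INTER_CUBIC)
# overlay predicted circles from the top camera estimates
th=np.linspace(0,2*np.pi,60)
for (x,y,z,R) in ((.4428,.1607,.06,.012),(.4313,.0264,.06,.012),(.6396,.2276,.066,.055),(.6269,.0285,.066,.055)):
    p=proj('scene',np.c_[x+R*np.cos(th),y+R*np.sin(th),0*th+z]); q=((p-[250,165])*4).astype(int)
    cv2.polylines(a,[q],True,(0,0,255),1)
cv2.imwrite('pics/c3.png',a)
E
```

```text
(no output)
```

View pics/c3.png

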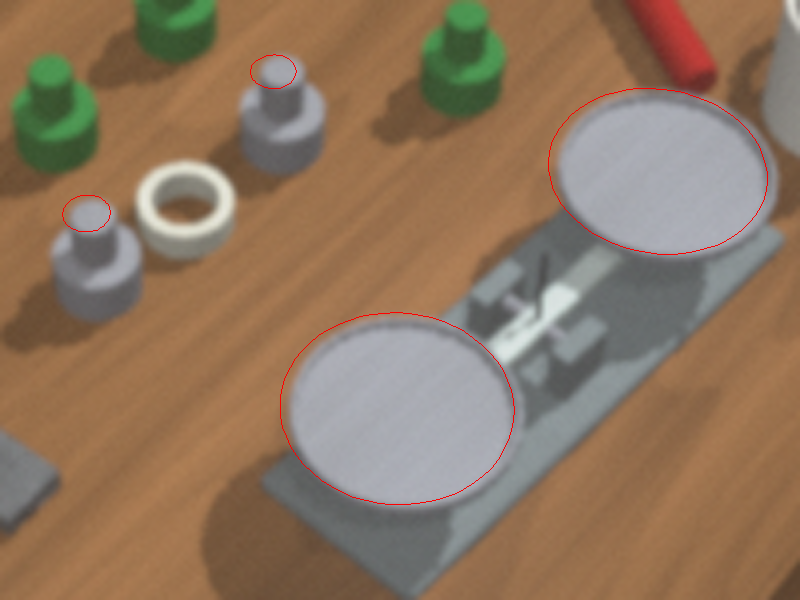

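The overlay shows the scene camera agrees with the top camera to about 3 mm, so I'll use averages. Before moving, I need to know what the grey box near the start pose is.

```bash
python3 - <<'E'
from h import *
for n in('top','scene'): print(n,proj(n,[(.206,.642,.226),(.206,.642,.3),(0,0,0),(.445,.16,.25)]).round(0).tolist())
for u,v in((115,355),(85,275)): print(at('top',u,v,0.0).round(3),at('top',u,v,0.15).round(3))
for u,v in((348,90),(424,106),(437,8)): print('s',at('scene',u,v,0).round(3),at('scene',u,v,.15).round(3))
r=lambda x:np.round(x,4)
print(r(at('scene',320.3,182.8,.06)),r(at('scene',272.5,218.8,.06)),r(at('scene',416.5,208.5,.066)),r(at('scene',351.3,268.3,.066)))
E
```

```text
top [[-54.0, 414.0], [-92.0, 422.0], [335.0, 516.0], [241.0, 274.0]]
scene [[369.0, -24.0], [371.0, -55.0], [130.0, 152.0], [319.0, 114.0]]
[0.3   0.466 0.   ] [0.31  0.395 0.15 ]
[0.466 0.55  0.   ] [0.449 0.465 0.15 ]
s [0.261 0.5   0.   ] [0.371 0.35  0.15 ]
s [0.447 0.571 0.   ] [0.529 0.409 0.15 ]
s [0.236 0.957 0.   ] [0.35  0.738 0.15 ]
[0.4457 0.1635 0.06  ] [0.4334 0.0267 0.06  ] [0.6447 0.2276 0.066 ] [0.6324 0.0277 0.066 ]
```

```bash
python3 - <<'E'
from h import *
for z in (0,.05,.1,.15,.2,.25): print(z,proj('scene',[(.447,.571,z),(.261,.5,z)]).round(0).tolist(),proj('top',[(.447,.571,z),(.261,.5,z)]).round(0).tolist())
t=cv2.imread('pics/t0.png');s=cv2.imread('pics/s0.png')
a=cv2.resize(t[240:460,0:140],(382,600));b=cv2.resize(s[0:125,320:450],(415,400));c=np.zeros((600,797,3),np.uint8);c[:,:382]=a;c[:400,382:]=b
cv2.imwrite('pics/c4.png',c)
E
```

```text
0 [[424.0, 106.0], [348.0, 90.0]] [[75.0, 284.0], [98.0, 373.0]]
0.05 [[427.0, 90.0], [349.0, 74.0]] [[62.0, 281.0], [85.0, 375.0]]
0.1 [[430.0, 73.0], [349.0, 57.0]] [[47.0, 278.0], [71.0, 378.0]]
0.15 [[433.0, 55.0], [350.0, 39.0]] [[31.0, 275.0], [55.0, 381.0]]
0.2 [[436.0, 36.0], [351.0, 20.0]] [[13.0, 271.0], [38.0, 384.0]]
0.25 [[440.0, 16.0], [352.0, 0.0]] [[-8.0, 267.0], [18.0, 387.0]]
```

View pics/c4.png

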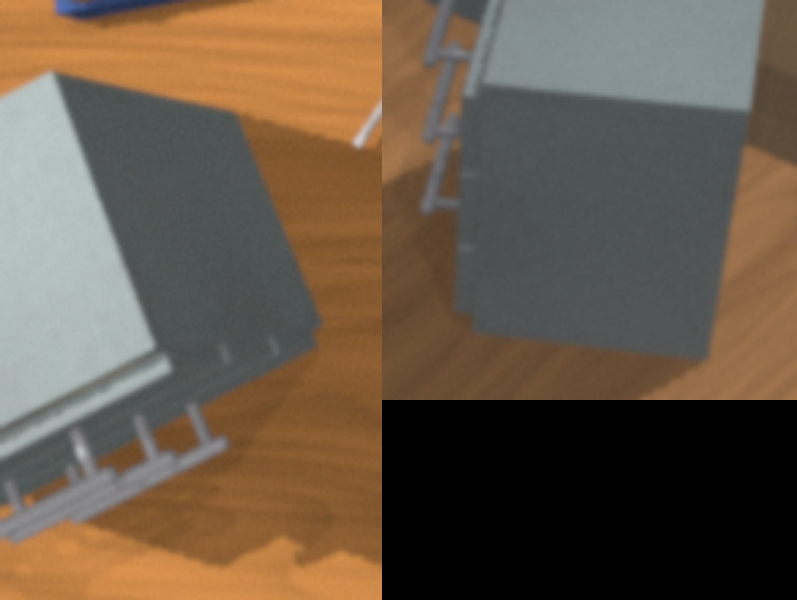

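It's a drawer cabinet about 0.21 m high, and the tool stands just above it. I'll lift first, then go across to the left weight.

```bash
python3 -m crank '[{"dz":0.04,"grip":0.2},{"dz":0.08,"grip":0.2},{"dz":0.1,"grip":0.2},{"dz":0.1,"dx":0.018,"dy":-0.035,"grip":0.2},{"dz":0.1,"dx":0.036,"dy":-0.07,"grip":0.2}]' 10
python3 -m crank '[{"dx":0.018,"dy":-0.036},{"dx":0.036,"dy":-0.072},{"dx":0.054,"dy":-0.108},{"dx":0.072,"dy":-0.144},{"dx":0.09,"dy":-0.18}]'
python3 -m crank '[{"dx":0.018,"dy":-0.036},{"dx":0.036,"dy":-0.072},{"dx":0.054,"dy":-0.108},{"dx":0.072,"dy":-0.144},{"dx":0.09,"dy":-0.18}]'
```

```text
invalid input at $[0]: expected keys dx, dy, dz, twist, grip
invalid input at $[0]: expected keys dx, dy, dz, twist, grip
invalid input at $[0]: expected keys dx, dy, dz, twist, grip
```

All keys are required in every row.

```bash
python3 -m crank '[{"dx":0,"dy":0,"dz":0.04,"twist":0,"grip":0.2},{"dx":0,"dy":0,"dz":0.08,"twist":0,"grip":0.2},{"dx":0,"dy":0,"dz":0.1,"twist":0,"grip":0.2},{"dx":0.018,"dy":-0.035,"dz":0.1,"twist":0,"grip":0.2},{"dx":0.036,"dy":-0.07,"dz":0.1,"twist":0,"grip":0.2}]' 10
python3 -m crank '[{"dx":0.018,"dy":-0.036,"dz":0,"twist":0,"grip":0.2},{"dx":0.036,"dy":-0.072,"dz":0,"twist":0,"grip":0.2},{"dx":0.054,"dy":-0.108,"dz":0,"twist":0,"grip":0.2},{"dx":0.072,"dy":-0.144,"dz":0,"twist":0,"grip":0.2},{"dx":0.09,"dy":-0.18,"dz":0,"twist":0,"grip":0.2}]'
python3 -m crank '[{"dx":0.018,"dy":-0.036,"dz":0,"twist":0,"grip":0.2},{"dx":0.036,"dy":-0.072,"dz":0,"twist":0,"grip":0.2},{"dx":0.054,"dy":-0.108,"dz":-0.03,"twist":0,"grip":0.2},{"dx":0.072,"dy":-0.144,"dz":-0.06,"twist":0,"grip":0.2},{"dx":0.09,"dy":-0.18,"dz":-0.09,"twist":0,"grip":0.2}]'
python3 -c "from station import arm;s=arm.get_state();print(s['q'],s['eef_pos'])"
```

```text
t: 0.52
eef_pos: [0.242, 0.5733, 0.3267]
ee_rot: [-3.141, 0.0, -0.309]
force: [0.5, -0.4, -1.2]
width: 0.06
gripper_force: 0.0
t: 0.93
eef_pos: [0.3327, 0.3906, 0.3263]
ee_rot: [3.141, 0.0, -0.31]
force: [0.4, 0.5, 0.8]
width: 0.0527
gripper_force: 0.0
t: 1.35
eef_pos: [0.4135, 0.2292, 0.2513]
ee_rot: [-3.14, -0.0, -0.311]
force: [1.1, 1.2, 0.4]
width: 0.0525
gripper_force: 0.0
[ 9.23723174e-01  1.22775605e-03 -3.76608310e-01 -2.46677925e-04
 -1.19146028e+00  3.36319833e-01] [0.41350516 0.22924698 0.25128831]
```

```bash
python3 -m crank '[{"dx":0.012,"dy":-0.025,"dz":-0.02,"twist":0,"grip":0.2},{"dx":0.0225,"dy":-0.05,"dz":-0.04,"twist":0,"grip":0.2},{"dx":0.0225,"dy":-0.05,"dz":-0.075,"twist":0,"grip":0.2},{"dx":0.0225,"dy":-0.05,"dz":-0.11,"twist":0,"grip":0.2},{"dx":0.0225,"dy":-0.05,"dz":-0.13,"twist":0,"grip":0.2}]'
python3 - <<'E'
from h import *
s=arm.get_state();print(s['eef_pos'])
t=snap('top','t1.png');w=snap('scene','s1.png')
c=np.zeros((400,800,3),np.uint8);c[:,:400]=cv2.resize(t[240:340,210:310],(400,400));c[:,400:]=cv2.resize(w[120:240,260:380],(400,400));cv2.imwrite('pics/c5.png',c)
E
```

```text
t: 1.77
eef_pos: [0.4343, 0.179, 0.1186]
ee_rot: [3.139, 0.002, -0.313]
force: [0.4, -0.3, -0.4]
width: 0.0524
gripper_force: 0.0
[0.43430992 0.17900474 0.11862211]
```

View pics/c5.png

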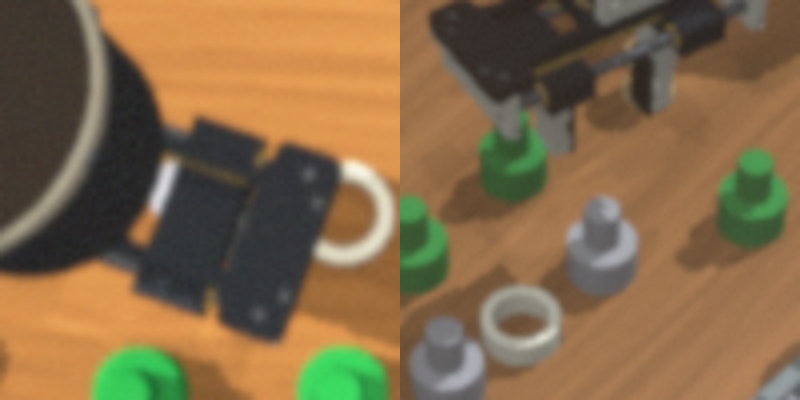

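The gripper is open and above weight A, centred between the fingers at about (320,156) in the scene view, which is consistent with the readings. I'll correct and descend.

```bash
python3 -m crank '[{"dx":0.0107,"dy":-0.017,"dz":0,"twist":0,"grip":0.2},{"dx":0.0107,"dy":-0.017,"dz":-0.02,"twist":0,"grip":0.2},{"dx":0.0107,"dy":-0.017,"dz":-0.04,"twist":0,"grip":0.2},{"dx":0.0107,"dy":-0.017,"dz":-0.04,"twist":0,"grip":0.2},{"dx":0.0107,"dy":-0.017,"dz":-0.04,"twist":0,"grip":0.2}]'
```

```text
t: 2.28
eef_pos: [0.4466, 0.1641, 0.0827]
ee_rot: [3.141, 0.0, -0.31]
force: [0.2, -0.1, -0.0]
width: 0.0529
gripper_force: 0.0
```

```bash
python3 -m crank '[{"dx":-0.0015,"dy":-0.002,"dz":-0.018,"twist":0,"grip":0.2},{"dx":-0.0015,"dy":-0.002,"dz":-0.035,"twist":0,"grip":0.2},{"dx":-0.0015,"dy":-0.002,"dz":-0.048,"twist":0,"grip":0.2},{"dx":-0.0015,"dy":-0.002,"dz":-0.048,"twist":0,"grip":0.2},{"dx":-0.0015,"dy":-0.002,"dz":-0.048,"twist":0,"grip":0.2}]' 30
python3 -m crank '[{"dx":0,"dy":0,"dz":0,"twist":0,"grip":-1},{"dx":0,"dy":0,"dz":0,"twist":0,"grip":-1},{"dx":0,"dy":0,"dz":0,"twist":0,"grip":-1},{"dx":0,"dy":0,"dz":0,"twist":0,"grip":-1},{"dx":0,"dy":0,"dz":0,"twist":0,"grip":-1}]' 30
```

```text
t: 2.7
eef_pos: [0.4456, 0.1626, 0.0351]
ee_rot: [-3.141, -0.001, -0.31]
force: [0.4, -0.4, 0.4]
width: 0.0526
gripper_force: 0.0
t: 3.12
eef_pos: [0.4452, 0.1622, 0.0343]
ee_rot: [-3.141, -0.0, -0.311]
force: [0.3, 0.9, 0.8]
width: 0.0249
gripper_force: 1.7
```

```bash
python3 -m crank '[{"dx":0,"dy":0,"dz":0,"twist":0,"grip":-1},{"dx":0,"dy":0,"dz":0.01,"twist":0,"grip":-1},{"dx":0,"dy":0,"dz":0.045,"twist":0,"grip":-1},{"dx":0,"dy":0,"dz":0.08,"twist":0,"grip":-1},{"dx":0,"dy":0,"dz":0.115,"twist":0,"grip":-1}]' 30
python3 -m crank '[{"dx":0.035,"dy":0.012,"dz":0,"twist":0,"grip":-1},{"dx":0.07,"dy":0.024,"dz":0,"twist":0,"grip":-1},{"dx":0.105,"dy":0.036,"dz":0,"twist":0,"grip":-1},{"dx":0.14,"dy":0.048,"dz":0,"twist":0,"grip":-1},{"dx":0.17,"dy":0.058,"dz":0,"twist":0,"grip":-1}]'
python3 -m crank '[{"dx":0.018,"dy":0.005,"dz":0,"twist":0,"grip":-1},{"dx":0.028,"dy":0.0075,"dz":0,"twist":0,"grip":-1},{"dx":0.028,"dy":0.0075,"dz":-0.015,"twist":0,"grip":-1},{"dx":0.028,"dy":0.0075,"dz":-0.03,"twist":0,"grip":-1},{"dx":0.028,"dy":0.0075,"dz":-0.03,"twist":0,"grip":-1}]'
```

```text
t: 3.53
eef_pos: [0.4439, 0.1612, 0.1494]
ee_rot: [3.139, 0.002, -0.311]
force: [1.2, 0.4, -4.4]
width: 0.0232
gripper_force: 30.0
t: 3.95
eef_pos: [0.6164, 0.2203, 0.1479]
ee_rot: [3.141, 0.001, -0.311]
force: [0.2, 0.4, -2.6]
width: 0.0234
gripper_force: 30.0
t: 4.37
eef_pos: [0.6401, 0.2261, 0.1145]
ee_rot: [3.137, 0.006, -0.312]
force: [-1.5, -0.1, -5.1]
width: 0.023
gripper_force: 30.0
```

```bash
python3 -m crank '[{"dx":0.003,"dy":0.0015,"dz":-0.006,"twist":0,"grip":-1},{"dx":0.003,"dy":0.0015,"dz":-0.012,"twist":0,"grip":-1},{"dx":0.003,"dy":0.0015,"dz":-0.014,"twist":0,"grip":-1},{"dx":0.003,"dy":0.0015,"dz":-0.015,"twist":0,"grip":-1},{"dx":0.003,"dy":0.0015,"dz":-0.016,"twist":0,"grip":-1}]'
python3 -m crank '[{"dx":0,"dy":0,"dz":-0.001,"twist":0,"grip":-1},{"dx":0,"dy":0,"dz":-0.002,"twist":0,"grip":-1},{"dx":0,"dy":0,"dz":-0.003,"twist":0,"grip":-1},{"dx":0,"dy":0,"dz":-0.003,"twist":0,"grip":-1},{"dx":0,"dy":0,"dz":-0.003,"twist":0,"grip":-1}]'
```

```text
t: 4.78
eef_pos: [0.646, 0.2291, 0.1033]
ee_rot: [-3.141, -0.0, -0.311]
force: [0.7, -0.2, -2.8]
width: 0.0235
gripper_force: 30.0
t: 5.2
eef_pos: [0.646, 0.229, 0.0999]
ee_rot: [-3.142, -0.0, -0.311]
force: [-0.2, -0.4, -3.2]
width: 0.023
gripper_force: 30.0
```

```bash
python3 -m crank '[{"dx":-0.001,"dy":-0.001,"dz":-0.001,"twist":0,"grip":-1},{"dx":-0.001,"dy":-0.001,"dz":-0.002,"twist":0,"grip":-1},{"dx":-0.001,"dy":-0.001,"dz":-0.003,"twist":0,"grip":-1},{"dx":-0.001,"dy":-0.001,"dz":-0.004,"twist":0,"grip":-1},{"dx":-0.001,"dy":-0.001,"dz":-0.004,"twist":0,"grip":-1}]'
python3 -m crank '[{"dx":0,"dy":0,"dz":-0.001,"twist":0,"grip":-1},{"dx":0,"dy":0,"dz":-0.002,"twist":0,"grip":-1},{"dx":0,"dy":0,"dz":-0.002,"twist":0,"grip":-1},{"dx":0,"dy":0,"dz":-0.002,"twist":0,"grip":-1},{"dx":0,"dy":0,"dz":-0.002,"twist":0,"grip":-1}]'
```

```text
t: 5.62
eef_pos: [0.6449, 0.2279, 0.0956]
ee_rot: [3.141, 0.0, -0.311]
force: [0.4, 0.8, -3.5]
width: 0.0233
gripper_force: 30.0
t: 6.03
eef_pos: [0.6449, 0.228, 0.0938]
ee_rot: [3.142, 0.0, -0.311]
force: [-1.1, 0.4, -4.0]
width: 0.023
gripper_force: 30.0
```

```bash
python3 -m crank '[{"dx":0,"dy":0,"dz":-0.001,"twist":0,"grip":-1},{"dx":0,"dy":0,"dz":-0.002,"twist":0,"grip":-1},{"dx":0,"dy":0,"dz":-0.003,"twist":0,"grip":-1},{"dx":0,"dy":0,"dz":-0.004,"twist":0,"grip":-1},{"dx":0,"dy":0,"dz":-0.004,"twist":0,"grip":-1}]'
python3 -m crank '[{"dx":0,"dy":0,"dz":-0.001,"twist":0,"grip":-1},{"dx":0,"dy":0,"dz":-0.002,"twist":0,"grip":-1},{"dx":0,"dy":0,"dz":-0.003,"twist":0,"grip":-1},{"dx":0,"dy":0,"dz":-0.003,"twist":0,"grip":-1},{"dx":0,"dy":0,"dz":-0.003,"twist":0,"grip":-1}]'
```

```text
t: 6.45
eef_pos: [0.6449, 0.228, 0.0895]
ee_rot: [3.141, 0.0, -0.311]
force: [0.6, 0.4, -3.7]
width: 0.0231
gripper_force: 30.0
t: 6.87
eef_pos: [0.6449, 0.2279, 0.0866]
ee_rot: [3.141, 0.0, -0.311]
force: [0.1, 0.2, -3.8]
width: 0.0236
gripper_force: 30.0
```

```bash
python3 -m crank '[{"dx":0,"dy":0,"dz":-0.0005,"twist":0,"grip":-1},{"dx":0,"dy":0,"dz":-0.001,"twist":0,"grip":-1},{"dx":0,"dy":0,"dz":-0.001,"twist":0,"grip":-1},{"dx":0,"dy":0,"dz":-0.001,"twist":0,"grip":-1},{"dx":0,"dy":0,"dz":-0.001,"twist":0,"grip":-1}]'
python3 - <<'E'
from h import *
print(arm.get_state()['force'])
w=snap('scene','s2.png');cv2.imwrite('pics/c6.png',cv2.resize(w[130:310,290:490],(660,594),interpolation=cv2.INTER_CUBIC))
E
```

```text
t: 7.28
eef_pos: [0.6451, 0.2281, 0.0863]
ee_rot: [-3.141, -0.0, -0.311]
force: [-1.7, -0.2, 1.6]
width: 0.0231
gripper_force: 30.0
[-1.66680683 -0.2379697   1.55672343]
```

View pics/c6.png

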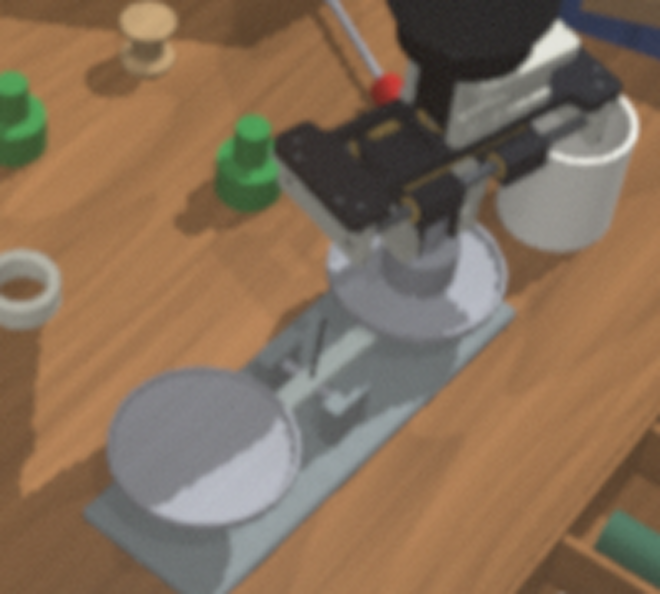

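Weight A sits on pan L at its lower stop (pan about (418,278) in the crop), with pan R raised. I'll release and go for B.

```bash
python3 -m crank '[{"dx":0,"dy":0,"dz":0,"twist":0,"grip":0.1},{"dx":0,"dy":0,"dz":0,"twist":0,"grip":0.1},{"dx":0,"dy":0,"dz":0,"twist":0,"grip":0.1},{"dx":0,"dy":0,"dz":0.02,"twist":0,"grip":0.1},{"dx":0,"dy":0,"dz":0.05,"twist":0,"grip":0.1}]'
python3 -m crank '[{"dx":-0.02,"dy":-0.02,"dz":0.03,"twist":0,"grip":0.1},{"dx":-0.045,"dy":-0.043,"dz":0.03,"twist":0,"grip":0.1},{"dx":-0.07,"dy":-0.066,"dz":0.03,"twist":0,"grip":0.1},{"dx":-0.095,"dy":-0.089,"dz":0.03,"twist":0,"grip":0.1},{"dx":-0.12,"dy":-0.112,"dz":0.03,"twist":0,"grip":0.1}]'
python3 -m crank '[{"dx":-0.025,"dy":-0.023,"dz":0,"twist":0,"grip":0.1},{"dx":-0.05,"dy":-0.046,"dz":0,"twist":0,"grip":0.1},{"dx":-0.07,"dy":-0.065,"dz":0,"twist":0,"grip":0.1},{"dx":-0.085,"dy":-0.083,"dz":-0.02,"twist":0,"grip":0.1},{"dx":-0.0915,"dy":-0.0895,"dz":-0.04,"twist":0,"grip":0.1}]'
python3 -m crank '[{"dx":0,"dy":0,"dz":-0.01,"twist":0,"grip":0.1},{"dx":0,"dy":0,"dz":-0.03,"twist":0,"grip":0.1},{"dx":0,"dy":0,"dz":-0.04,"twist":0,"grip":0.1},{"dx":0,"dy":0,"dz":-0.045,"twist":0,"grip":0.1},{"dx":0,"dy":0,"dz":-0.045,"twist":0,"grip":0.1}]'
```

```text
t: 7.75
eef_pos: [0.6432, 0.227, 0.1328]
ee_rot: [3.137, 0.004, -0.311]
force: [0.0, 0.1, -0.1]
width: 0.0472
gripper_force: 0.0
t: 8.17
eef_pos: [0.524, 0.1151, 0.166]
ee_rot: [-3.141, -0.001, -0.311]
force: [0.1, 0.2, 0.7]
width: 0.0481
gripper_force: 0.0
t: 8.58
eef_pos: [0.4323, 0.0251, 0.1267]
ee_rot: [-3.139, -0.003, -0.311]
force: [0.6, 0.4, -0.9]
width: 0.048
gripper_force: 0.0
t: 9.0
eef_pos: [0.4331, 0.0262, 0.0801]
ee_rot: [3.141, 0.001, -0.311]
force: [-0.1, 0.0, -0.3]
width: 0.0481
gripper_force: 0.0
```

```bash
python3 -m crank '[{"dx":0,"dy":0,"dz":-0.02,"twist":0,"grip":0.1},{"dx":0,"dy":0,"dz":-0.038,"twist":0,"grip":0.1},{"dx":0,"dy":0,"dz":-0.0455,"twist":0,"grip":0.1},{"dx":0,"dy":0,"dz":-0.0455,"twist":0,"grip":0.1},{"dx":0,"dy":0,"dz":-0.0455,"twist":0,"grip":-1}]' 30
python3 -m crank '[{"dx":0,"dy":0,"dz":0,"twist":0,"grip":-1},{"dx":0,"dy":0,"dz":0,"twist":0,"grip":-1},{"dx":0,"dy":0,"dz":0,"twist":0,"grip":-1},{"dx":0,"dy":0,"dz":0,"twist":0,"grip":-1},{"dx":0,"dy":0,"dz":0,"twist":0,"grip":-1}]'
python3 -m crank '[{"dx":0,"dy":0,"dz":0.01,"twist":0,"grip":-1},{"dx":0,"dy":0,"dz":0.04,"twist":0,"grip":-1},{"dx":0,"dy":0,"dz":0.075,"twist":0,"grip":-1},{"dx":0,"dy":0,"dz":0.11,"twist":0,"grip":-1},{"dx":0,"dy":0,"dz":0.115,"twist":0,"grip":-1}]'
```

```text
t: 9.42
eef_pos: [0.4338, 0.0266, 0.0358]
ee_rot: [3.141, -0.0, -0.31]
force: [-0.1, -0.1, 0.4]
width: 0.0455
gripper_force: 0.0
t: 9.83
eef_pos: [0.4338, 0.0265, 0.0359]
ee_rot: [-3.141, -0.001, -0.311]
force: [-1.1, -1.8, 5.5]
width: 0.0233
gripper_force: 30.0
t: 10.25
eef_pos: [0.4361, 0.0275, 0.1557]
ee_rot: [-3.137, -0.006, -0.31]
force: [1.2, 0.0, -4.4]
width: 0.0233
gripper_force: 30.0
```

```bash
python3 -m crank '[{"dx":0.035,"dy":0,"dz":0,"twist":0,"grip":-1},{"dx":0.07,"dy":0,"dz":0,"twist":0,"grip":-1},{"dx":0.105,"dy":0,"dz":0,"twist":0,"grip":-1},{"dx":0.14,"dy":0,"dz":0,"twist":0,"grip":-1},{"dx":0.17,"dy":0.001,"dz":0,"twist":0,"grip":-1}]'
python3 -m crank '[{"dx":0.018,"dy":0,"dz":0,"twist":0,"grip":-1},{"dx":0.027,"dy":0.001,"dz":0,"twist":0,"grip":-1},{"dx":0.027,"dy":0.001,"dz":-0.015,"twist":0,"grip":-1},{"dx":0.027,"dy":0.001,"dz":-0.03,"twist":0,"grip":-1},{"dx":0.027,"dy":0.001,"dz":-0.035,"twist":0,"grip":-1}]'
python3 -m crank '[{"dx":0,"dy":0,"dz":-0.002,"twist":0,"grip":-1},{"dx":0,"dy":0,"dz":-0.004,"twist":0,"grip":-1},{"dx":0,"dy":0,"dz":-0.005,"twist":0,"grip":-1},{"dx":0,"dy":0,"dz":-0.005,"twist":0,"grip":-1},{"dx":0,"dy":0,"dz":-0.005,"twist":0,"grip":-1}]'
```

```text
t: 10.67
eef_pos: [0.6049, 0.0273, 0.1491]
ee_rot: [3.141, 0.001, -0.311]
force: [-0.2, 0.8, -3.8]
width: 0.0233
gripper_force: 30.0
t: 11.08
eef_pos: [0.628, 0.0282, 0.1121]
ee_rot: [3.14, 0.005, -0.312]
force: [-1.4, -0.2, -5.1]
width: 0.0235
gripper_force: 30.0
t: 11.5
eef_pos: [0.6307, 0.0286, 0.1111]
ee_rot: [-3.141, -0.001, -0.311]
force: [-0.5, 0.2, -4.3]
width: 0.0233
gripper_force: 30.0
```

```bash
python3 -m crank '[{"dx":0,"dy":0,"dz":-0.001,"twist":0,"grip":-1},{"dx":0,"dy":0,"dz":-0.002,"twist":0,"grip":-1},{"dx":0,"dy":0,"dz":-0.003,"twist":0,"grip":-1},{"dx":0,"dy":0,"dz":-0.003,"twist":0,"grip":-1},{"dx":0,"dy":0,"dz":-0.003,"twist":0,"grip":-1}]'
python3 -m crank '[{"dx":0,"dy":0,"dz":-0.0005,"twist":0,"grip":-1},{"dx":0,"dy":0,"dz":-0.001,"twist":0,"grip":-1},{"dx":0,"dy":0,"dz":-0.0015,"twist":0,"grip":-1},{"dx":0,"dy":0,"dz":-0.0015,"twist":0,"grip":-1},{"dx":0,"dy":0,"dz":-0.0015,"twist":0,"grip":-1}]'
```

```text
t: 11.92
eef_pos: [0.6307, 0.0285, 0.1078]
ee_rot: [-3.141, -0.0, -0.311]
force: [-1.3, -0.0, -0.5]
width: 0.0234
gripper_force: 30.0
t: 12.33
eef_pos: [0.6306, 0.0285, 0.1059]
ee_rot: [-3.141, -0.0, -0.311]
force: [-1.0, 0.6, -1.2]
width: 0.0235
gripper_force: 30.0
```

Contact, with the weight carried by the pan. I'll release, raise and wait.

```bash
python3 -m crank '[{"dx":0,"dy":0,"dz":0,"twist":0,"grip":0.1},{"dx":0,"dy":0,"dz":0,"twist":0,"grip":0.1},{"dx":0,"dy":0,"dz":0,"twist":0,"grip":0.1},{"dx":0,"dy":0,"dz":0.03,"twist":0,"grip":0.1},{"dx":-0.01,"dy":0,"dz":0.07,"twist":0,"grip":0.1}]'
for i in 1 2 3; do python3 -m crank '[{"dx":-0.03,"dy":0.035,"dz":0.02,"twist":7,"grip":0.1},{"dx":-0.03,"dy":0.035,"dz":0.02,"twist":14,"grip":0.1},{"dx":-0.03,"dy":0.035,"dz":0.02,"twist":21,"grip":0.1},{"dx":-0.03,"dy":0.035,"dz":0.02,"twist":28,"grip":0.1},{"dx":-0.03,"dy":0.035,"dz":0.02,"twist":30,"grip":0.1}]' | grep -E "t:|eef"; done
for i in 1 2 3 4 5 6; do python3 -m crank '[{"dx":0,"dy":0,"dz":0,"twist":0,"grip":0.1},{"dx":0,"dy":0,"dz":0,"twist":0,"grip":0.1},{"dx":0,"dy":0,"dz":0,"twist":0,"grip":0.1},{"dx":0,"dy":0,"dz":0,"twist":0,"grip":0.1},{"dx":0,"dy":0,"dz":0,"twist":0,"grip":0.1}]' >/dev/null; done
python3 - <<'E'
from h import *
s=arm.get_state();print(s['t'],s['q'],s['ee_rot'],s['eef_pos'])
w=snap('scene','s3.png');cv2.imwrite('pics/c7.png',cv2.resize(w[160:320,290:490],(750,600),interpolation=cv2.INTER_CUBIC))
E
```

```text
t: 12.75
eef_pos: [0.6192, 0.0279, 0.1727]
ee_rot: [3.137, 0.006, -0.311]
force: [1.0, -0.1, 1.3]
width: 0.0466
gripper_force: 0.0
t: 13.17
eef_pos: [0.5905, 0.0638, 0.1966]
ee_rot: [-3.141, -0.001, 0.221]
t: 13.58
eef_pos: [0.5605, 0.0988, 0.2164]
ee_rot: [3.141, -0.001, 0.744]
t: 14.0
eef_pos: [0.5304, 0.1338, 0.2364]
ee_rot: [3.141, -0.001, 1.268]
16.5 [ 6.04771915e-01  1.42131107e-01 -2.57611976e-01 -8.74868804e-06
 -1.17104962e+00  2.22596786e+00] [-3.14158847e+00 -7.77994877e-06  1.25994004e+00] [0.53045998 0.13348505 0.23586651]
```

View pics/c7.png

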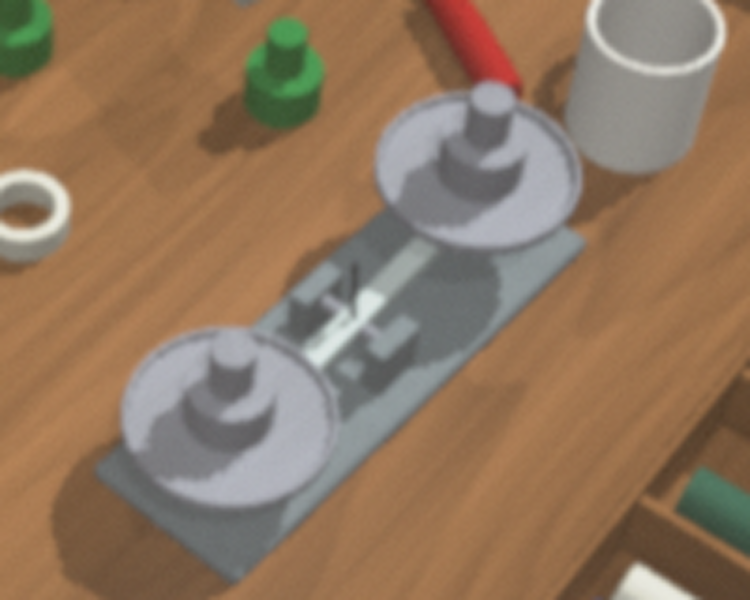

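Pan L's centre is at about (417.7,205.3) and pan R's at (351,271), against (416.5,208.5) and (351.3,268.3) when level. Pan L had been at the bottom with A and is now up, so the right-pan weight (B) is heavier. I'll regrip B with the fingers turned 90°, which centres it on the other axis.

```bash
python3 -m crank '[{"dx":0.025,"dy":-0.026,"dz":0,"twist":0,"grip":0.1},{"dx":0.05,"dy":-0.052,"dz":0,"twist":0,"grip":0.1},{"dx":0.075,"dy":-0.079,"dz":-0.02,"twist":0,"grip":0.1},{"dx":0.1,"dy":-0.105,"dz":-0.04,"twist":0,"grip":0.1},{"dx":0.1,"dy":-0.105,"dz":-0.06,"twist":0,"grip":0.1}]' 20
python3 -m crank '[{"dx":0,"dy":0,"dz":-0.015,"twist":0,"grip":0.1},{"dx":0,"dy":0,"dz":-0.03,"twist":0,"grip":0.1},{"dx":0,"dy":0,"dz":-0.035,"twist":0,"grip":0.1},{"dx":0,"dy":0,"dz":-0.035,"twist":0,"grip":0.1},{"dx":0,"dy":0,"dz":-0.035,"twist":0,"grip":0.1}]'
```

```text
t: 16.97
eef_pos: [0.6337, 0.0247, 0.1745]
ee_rot: [3.14, 0.001, 1.257]
force: [0.0, 1.4, -0.2]
width: 0.0484
gripper_force: 0.0
t: 17.38
eef_pos: [0.6307, 0.0286, 0.1413]
ee_rot: [3.141, 0.0, 1.26]
force: [0.3, 1.0, 0.4]
width: 0.0483
gripper_force: 0.0
```

```bash
python3 - <<'E'
from h import *
s=arm.get_state();print(s['t'],s['ee_rot'],s['eef_pos'],s['q'][5])
E
```

```text
17.3833 [3.14123912e+00 1.65343704e-04 1.26045118e+00] [0.63074    0.02861411 0.14134509] 2.4768258130535195
```

```bash
python3 -m crank '[{"dx":0,"dy":0,"dz":-0.02,"twist":0,"grip":0.1},{"dx":0,"dy":0,"dz":-0.04,"twist":0,"grip":0.1},{"dx":0,"dy":0,"dz":-0.05,"twist":0,"grip":0.1},{"dx":0,"dy":0,"dz":-0.053,"twist":0,"grip":0.1},{"dx":0,"dy":0,"dz":-0.053,"twist":0,"grip":0.1}]' 30
python3 -m crank '[{"dx":0,"dy":0,"dz":0,"twist":0,"grip":-1},{"dx":0,"dy":0,"dz":0,"twist":0,"grip":-1},{"dx":0,"dy":0,"dz":0,"twist":0,"grip":-1},{"dx":0,"dy":0,"dz":0,"twist":0,"grip":-1},{"dx":0,"dy":0,"dz":0,"twist":0,"grip":-1}]'
```

```text
t: 17.8
eef_pos: [0.6305, 0.0286, 0.088]
ee_rot: [-3.141, 0.0, 1.26]
force: [-0.3, 0.2, -0.0]
width: 0.0482
gripper_force: 0.0
t: 18.22
eef_pos: [0.6305, 0.0286, 0.0884]
ee_rot: [3.141, -0.0, 1.26]
force: [-1.5, 0.8, 2.6]
width: 0.0235
gripper_force: 30.0
```

```bash
python3 -m crank '[{"dx":0,"dy":0,"dz":0.01,"twist":0,"grip":-1},{"dx":0,"dy":0,"dz":0.035,"twist":0,"grip":-1},{"dx":0,"dy":0,"dz":0.065,"twist":0,"grip":-1},{"dx":0,"dy":0,"dz":0.1,"twist":0,"grip":-1},{"dx":-0.003,"dy":-0.01,"dz":0.11,"twist":0,"grip":-1}]'
python3 -m crank '[{"dx":-0.01,"dy":-0.03,"dz":0,"twist":-6,"grip":-1},{"dx":-0.02,"dy":-0.06,"dz":0,"twist":-12,"grip":-1},{"dx":-0.03,"dy":-0.09,"dz":0,"twist":-18,"grip":-1},{"dx":-0.04,"dy":-0.12,"dz":0,"twist":-24,"grip":-1},{"dx":-0.05,"dy":-0.15,"dz":0,"twist":-30,"grip":-1}]'
python3 -m crank '[{"dx":-0.01,"dy":-0.03,"dz":0,"twist":-6,"grip":-1},{"dx":-0.02,"dy":-0.06,"dz":0,"twist":-12,"grip":-1},{"dx":-0.03,"dy":-0.09,"dz":0,"twist":-18,"grip":-1},{"dx":-0.04,"dy":-0.12,"dz":0,"twist":-24,"grip":-1},{"dx":-0.05,"dy":-0.15,"dz":0,"twist":-30,"grip":-1}]'
python3 -m crank '[{"dx":-0.006,"dy":-0.017,"dz":0,"twist":-0.7,"grip":-1},{"dx":-0.011,"dy":-0.031,"dz":0,"twist":-0.7,"grip":-1},{"dx":-0.011,"dy":-0.031,"dz":-0.02,"twist":-0.7,"grip":-1},{"dx":-0.011,"dy":-0.031,"dz":-0.045,"twist":-0.7,"grip":-1},{"dx":-0.011,"dy":-0.031,"dz":-0.06,"twist":-0.7,"grip":-1}]'
python3 -c "from station import arm;s=arm.get_state();print(s['q'])"
```

```text
t: 18.63
eef_pos: [0.6302, 0.0195, 0.2038]
ee_rot: [3.135, -0.003, 1.262]
force: [1.8, -0.2, -2.2]
width: 0.0233
gripper_force: 30.0
t: 19.05
eef_pos: [0.5762, -0.1328, 0.1978]
ee_rot: [-3.141, 0.0, 0.731]
force: [-0.1, -0.4, -4.6]
width: 0.0234
gripper_force: 30.0
t: 19.47
eef_pos: [0.5261, -0.2828, 0.1978]
ee_rot: [-3.141, 0.0, 0.207]
force: [0.3, -0.0, -4.1]
width: 0.0235
gripper_force: 30.0
t: 19.88
eef_pos: [0.5147, -0.3125, 0.1357]
ee_rot: [-3.14, 0.002, 0.199]
force: [-0.6, 0.8, -4.6]
width: 0.0231
gripper_force: 30.0
[-2.22261815e-01  3.14472592e-01 -2.73091752e-01 -1.31051509e-03
 -9.85609977e-01  1.99243083e+00]
```

```bash
python3 -m crank '[{"dx":0,"dy":0,"dz":-0.012,"twist":0,"grip":-1},{"dx":0,"dy":0,"dz":-0.024,"twist":0,"grip":-1},{"dx":0,"dy":0,"dz":-0.032,"twist":0,"grip":-1},{"dx":0,"dy":0,"dz":-0.036,"twist":0,"grip":-1},{"dx":0,"dy":0,"dz":-0.036,"twist":0,"grip":-1}]'
python3 -m crank '[{"dx":0,"dy":0,"dz":-0.001,"twist":0,"grip":-1},{"dx":0,"dy":0,"dz":-0.002,"twist":0,"grip":-1},{"dx":0,"dy":0,"dz":-0.003,"twist":0,"grip":-1},{"dx":0,"dy":0,"dz":-0.003,"twist":0,"grip":-1},{"dx":0,"dy":0,"dz":-0.003,"twist":0,"grip":-1}]'
```

```text
t: 20.3
eef_pos: [0.5157, -0.3124, 0.101]
ee_rot: [-3.141, 0.002, 0.2]
force: [0.5, -0.6, -4.7]
width: 0.0234
gripper_force: 30.0
t: 20.72
eef_pos: [0.5166, -0.3125, 0.0992]
ee_rot: [3.141, -0.0, 0.201]
force: [-0.0, -0.4, -4.5]
width: 0.0234
gripper_force: 30.0
```

```bash
python3 -m crank '[{"dx":0,"dy":0,"dz":-0.0005,"twist":0,"grip":-1},{"dx":0,"dy":0,"dz":-0.001,"twist":0,"grip":-1},{"dx":0,"dy":0,"dz":-0.0015,"twist":0,"grip":-1},{"dx":0,"dy":0,"dz":-0.002,"twist":0,"grip":-1},{"dx":0,"dy":0,"dz":-0.002,"twist":0,"grip":-1}]'
python3 -m crank '[{"dx":0,"dy":0,"dz":-0.0005,"twist":0,"grip":-1},{"dx":0,"dy":0,"dz":-0.001,"twist":0,"grip":-1},{"dx":0,"dy":0,"dz":-0.0015,"twist":0,"grip":-1},{"dx":0,"dy":0,"dz":-0.002,"twist":0,"grip":-1},{"dx":0,"dy":0,"dz":-0.002,"twist":0,"grip":-1}]'
```

```text
t: 21.13
eef_pos: [0.5164, -0.3125, 0.0967]
ee_rot: [-3.141, 0.0, 0.201]
force: [-0.5, 1.1, -3.8]
width: 0.0233
gripper_force: 30.0
t: 21.55
eef_pos: [0.5164, -0.3125, 0.0947]
ee_rot: [-3.142, 0.0, 0.201]
force: [0.2, -0.3, -4.1]
width: 0.023
gripper_force: 30.0
```

```bash
python3 -m crank '[{"dx":0,"dy":0,"dz":-0.0005,"twist":0,"grip":-1},{"dx":0,"dy":0,"dz":-0.001,"twist":0,"grip":-1},{"dx":0,"dy":0,"dz":-0.0015,"twist":0,"grip":-1},{"dx":0,"dy":0,"dz":-0.0015,"twist":0,"grip":-1},{"dx":0,"dy":0,"dz":-0.0015,"twist":0,"grip":-1}]'
python3 -m crank '[{"dx":0,"dy":0,"dz":-0.0005,"twist":0,"grip":-1},{"dx":0,"dy":0,"dz":-0.001,"twist":0,"grip":-1},{"dx":0,"dy":0,"dz":-0.0015,"twist":0,"grip":-1},{"dx":0,"dy":0,"dz":-0.0015,"twist":0,"grip":-1},{"dx":0,"dy":0,"dz":-0.0015,"twist":0,"grip":-1}]'
```

```text
t: 21.97
eef_pos: [0.5165, -0.3126, 0.0933]
ee_rot: [3.142, 0.0, 0.201]
force: [-0.0, -0.0, -4.4]
width: 0.0232
gripper_force: 30.0
t: 22.38
eef_pos: [0.5165, -0.3126, 0.0918]
ee_rot: [3.142, 0.0, 0.201]
force: [-0.5, -1.0, -4.7]
width: 0.0233
gripper_force: 30.0
```

There is no contact 4 mm below the plate's top, so the drum is entering the pocket. I'll continue gently.

```bash
python3 -m crank '[{"dx":0,"dy":0,"dz":-0.0005,"twist":0,"grip":-1},{"dx":0,"dy":0,"dz":-0.001,"twist":0,"grip":-1},{"dx":0,"dy":0,"dz":-0.0015,"twist":0,"grip":-1},{"dx":0,"dy":0,"dz":-0.002,"twist":0,"grip":-1},{"dx":0,"dy":0,"dz":-0.002,"twist":0,"grip":-1}]'
python3 -m crank '[{"dx":0,"dy":0,"dz":-0.0005,"twist":0,"grip":-1},{"dx":0,"dy":0,"dz":-0.001,"twist":0,"grip":-1},{"dx":0,"dy":0,"dz":-0.0015,"twist":0,"grip":-1},{"dx":0,"dy":0,"dz":-0.002,"twist":0,"grip":-1},{"dx":0,"dy":0,"dz":-0.002,"twist":0,"grip":-1}]'
```

```text
t: 22.8
eef_pos: [0.5165, -0.3126, 0.0898]
ee_rot: [3.142, -0.0, 0.201]
force: [-0.5, -1.0, -2.6]
width: 0.0237
gripper_force: 30.0
t: 23.22
eef_pos: [0.5165, -0.3126, 0.0878]
ee_rot: [3.142, 0.0, 0.201]
force: [0.0, -1.4, -3.3]
width: 0.0232
gripper_force: 30.0
```

```bash
python3 -m crank '[{"dx":0,"dy":0,"dz":-0.0005,"twist":0,"grip":-1},{"dx":0,"dy":0,"dz":-0.001,"twist":0,"grip":-1},{"dx":0,"dy":0,"dz":-0.001,"twist":0,"grip":-1},{"dx":0,"dy":0,"dz":-0.001,"twist":0,"grip":-1},{"dx":0,"dy":0,"dz":-0.001,"twist":0,"grip":-1}]'
python3 -m crank '[{"dx":0,"dy":0,"dz":-0.0005,"twist":0,"grip":-1},{"dx":0,"dy":0,"dz":-0.001,"twist":0,"grip":-1},{"dx":0,"dy":0,"dz":-0.001,"twist":0,"grip":-1},{"dx":0,"dy":0,"dz":-0.001,"twist":0,"grip":-1},{"dx":0,"dy":0,"dz":-0.001,"twist":0,"grip":-1}]'
```

```text
t: 23.63
eef_pos: [0.5166, -0.3125, 0.0873]
ee_rot: [3.141, -0.0, 0.201]
force: [-2.2, 0.2, 3.0]
width: 0.0234
gripper_force: 30.0
t: 24.05
eef_pos: [0.5166, -0.3125, 0.086]
ee_rot: [3.141, -0.0, 0.201]
force: [-1.8, 0.2, 4.0]
width: 0.0234
gripper_force: 30.0
```

Firm contact came at 0.0873, about the expected bottom of the pocket. I'll release, back away upward and check.

```bash
python3 -m crank '[{"dx":0,"dy":0,"dz":0.001,"twist":0,"grip":-1},{"dx":0,"dy":0,"dz":0.001,"twist":0,"grip":0},{"dx":0,"dy":0,"dz":0.001,"twist":0,"grip":0},{"dx":0,"dy":0,"dz":0.001,"twist":0,"grip":0},{"dx":0,"dy":0,"dz":0.001,"twist":0,"grip":0}]'
python3 -m crank '[{"dx":0,"dy":0,"dz":0.02,"twist":0,"grip":0},{"dx":0,"dy":0,"dz":0.055,"twist":0,"grip":0},{"dx":0,"dy":0,"dz":0.09,"twist":0,"grip":0},{"dx":-0.01,"dy":0.03,"dz":0.12,"twist":0,"grip":0},{"dx":-0.02,"dy":0.06,"dz":0.14,"twist":0,"grip":0}]'
python3 -m crank '[{"dx":-0.02,"dy":0.03,"dz":0,"twist":0,"grip":0},{"dx":-0.03,"dy":0.06,"dz":0,"twist":0,"grip":0},{"dx":-0.04,"dy":0.1,"dz":0,"twist":0,"grip":0},{"dx":-0.05,"dy":0.13,"dz":0,"twist":0,"grip":0},{"dx":-0.06,"dy":0.16,"dz":0,"twist":0,"grip":0}]'
python3 - <<'E'
from h import *
t=snap('top','t4.png');w=snap('scene','s4.png')
# predicted outlines if seated: drum top z .081, knob top z .111, at (.5165,-.3125)
a=cv2.resize(w[320:400,125:225],(500,400),interpolation=cv2.INTER_CUBIC)
th=np.linspace(0,2*np.pi,60)
for z,R in((.081,.023),(.111,.012)):
    p=proj('scene',np.c_[.5165+R*np.cos(th),-.3125+R*np.sin(th),0*th+z]);cv2.polylines(a,[((p-[125,320])*5).astype(int)],True,(0,0,255),1)
c=np.zeros((400,800,3),np.uint8);c[:,:500]=a;c[:,500:]=cv2.resize(w[170:310,310:460],(300,400));cv2.imwrite('pics/c8.png',c)
E
```

```text
t: 24.47
eef_pos: [0.5165, -0.3124, 0.0865]
ee_rot: [-3.141, 0.0, 0.201]
force: [-0.6, -0.2, -0.6]
width: 0.0417
gripper_force: 0.0
t: 24.88
eef_pos: [0.4972, -0.2531, 0.229]
ee_rot: [3.14, -0.002, 0.198]
force: [0.5, 1.5, 0.6]
width: 0.0439
gripper_force: 0.0
t: 25.3
eef_pos: [0.4357, -0.0911, 0.2269]
ee_rot: [-3.141, -0.001, 0.201]
force: [0.8, 1.6, -0.2]
width: 0.0439
gripper_force: 0.0
```

View pics/c8.png

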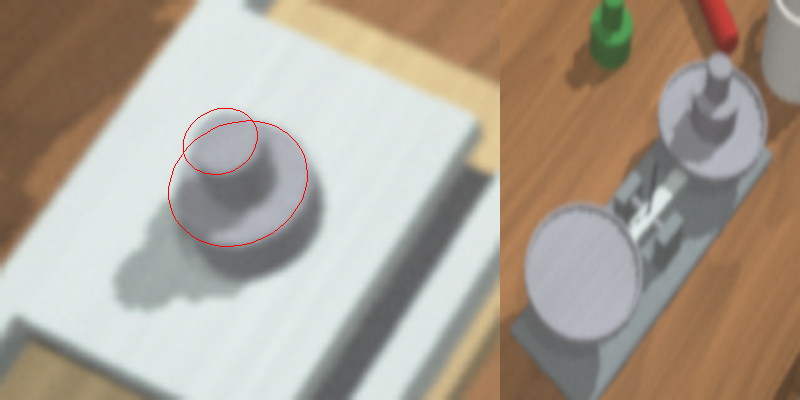

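The weight stands upright and its outline matches the seated height, apart from the known 2 px scene-camera offset. The drum's visible side is shortened by the pocket, and the lighter weight is still on pan L. Handing in.

```bash
python3 -m crank '[{"dx":0,"dy":0,"dz":0,"twist":0,"grip":0},{"dx":0,"dy":0,"dz":0,"twist":0,"grip":0},{"dx":0,"dy":0,"dz":0,"twist":0,"grip":0},{"dx":0,"dy":0,"dz":0,"twist":0,"grip":0},{"dx":0,"dy":0,"dz":0,"twist":0,"grip":0}]'
python3 -c "from station import arm;print(arm.job_done())"
```

```text
t: 25.82
eef_pos: [0.4365, -0.0933, 0.2266]
ee_rot: [3.142, 0.001, 0.199]
force: [-0.4, 0.0, -0.4]
width: 0.0438
gripper_force: 0.0
the job is handed in; nothing more can be done
None
```

The weight that started nearer the robot's centre line proved heavier on the balance; it is now seated upright in the jig pocket, the lighter one is still on the +y pan, and I handed the job in at about 26 s.

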